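# Add a moisture tin to the pile in the tin holder

### The arm

A 7-joint arm with a two-finger parallel gripper is mounted at the origin on a cart in front of the work surface, level with it; the furniture and walls round the work are solid. World frame = base frame: x ahead of the robot, y to its left, z up, the work surface at z = 0. Lengths are in m, angles in rad, forces in N, time in s.
With the tool pointing down it reaches from about 0.4 to 0.875 m from the base axis. Payload 19.3 kg.
Tool frame: the origin (TCP) lies at the very end of the fingers, on their centre line; the grasp point (between the pads) lies 19 mm behind it (manip.grip_depth is the distance from the TCP to the grasp point, in m); y points along the fingers, x is the direction in which the jaws open and shut, and the axes are right-handed (so a half turn about y gives the same grasp; the last joint's range is limited). The gripper opens to 85 mm and grips with 20 to 120 N. Pads are 22 mm wide; open, the fingers measure 114 mm over their backs; the gripper's body (76 mm by 85 mm) begins 54 mm behind the grasp point. The pads swing forward as they close: fully open they stand 13 mm farther back than shut.
Start: joints at [1.118, 0.521, -0.036, 1.599, 0.021, 1.021, -0.113], TCP at [0.233, -0.58, 0.231] pointing down, gripper open.
Joint ranges: [-2.91, 2.91], [-0.3, 2.13], [-1.5, 1.42], [0.17, 2.43], [-1.26, 4.41], [0.16, 1.93], [-2.52, 2.52]. Speed limits (rad/s): [1.89, 1.89, 2.39, 2.39, 3.01, 3.01, 3.01].

### API

Orientations are given as a 3x3 rotation matrix whose columns are the frame's x, y, z axes.
In Python, from station import manip gives the robot as it stands. The module is installed in compiled form; this text tells all that it offers.
- The arm moves only by the tool drive_tool, never from a script. Its argument "increments" is one flat list of numbers, 5 for each row, row after row: the opening, from -1 (shut) to 1 (fully open), then the shift along the tool's x, y, z in cm, then the turn about the tool's y in rad. A call has 1 to 10 rows; each row is the pose to reach, as a shift and turn from the pose commanded when the call began, along the tool's axes at that moment; what a row does not reach only later rows make up. A row lasts 1/8 s, in which the tool goes at most 62.5 mm and 10.7 degrees, less where a joint would pass 70% of its speed; a pose out of reach is approached as far as the arm can. A call with a gripper value outside its range is refused whole. The fingers move at their own pace and stop on an object; "squeeze" is the grip in N (left out, the last holds). Time passes only in rows, so rows that repeat a pose let the fingers close. It gives the time, the measured TCP pose, the force and the opening at its end, in the units of the state.
- manip.state(): the state, without advancing time (a new reading comes with each control period).
- manip.snapshot(name): name is "scene" or "side" or "wrist"; returns a dict with "pixels" (384x512x3 uint8, blue, green, red), "range_z" (384x512 float32, m along the optical axis (not along the pixel's ray), 0 where there is no reading), "fovy" (degrees; the focal length in pixels is half the picture's height over the tangent of half this angle, whatever the lens; pixels are square), "cx", "cy" (the principal point, pixels), "D" ([k1, k2, p1, p2, k3] as OpenCV has them; the pictures are not rectified), "pose" (4x4, takes a point from camera to world coordinates). Camera axes: x right, y up, looking along -z (the intrinsics and any distortion apply to the point x, -y, -z); pixel columns grow to the right and rows downward; lengths in m; the calibration is good to about 2 mm. A picture is of the moment at which its call begins.
- manip.sign_off(): hands the job in, once; it reports no verdict.
Trained networks look in a picture, given as the dict that the camera call returned (one of the last four; its "shot" number tells which), for a name from the list of things; names that differ only in an ending like _2 or _b are one class to them, and where a whole thing is asked for, a point or a joint stands for the part that bears it (a point fixed in the world has none). Each returns a list of dicts, best first, with "score" (0 to 1); they miss things now and then, are a little off and sometimes report something else, mostly with a low value. They report only what shows in the picture. A call takes as long as a camera call. They do not tell look-alikes from the thing itself.
- manip.look_for(picture, name): "bbox" ([left, top, width, height] in pixels, round what is visible of it).
- manip.trace(picture, name): "mask" (384x512 bool, what is visible of it) and "bbox" ([left, top, width, height] in pixels, round what is visible of it).
- manip.mark_of(picture, name): "pixel" ([row, column] in pixels: a listed point, or the origin of a listed thing).
The state is a dict: "clock": time; "joint_positions": joint angles; "joint_vel": joint speeds; "joint_torque": joint torques, N m; "eef_pos": TCP position; "tcp_rot": TCP orientation; "force": force on the tool from outside, world axes, zero at the start; "moment": the same for the moment, N m; "gripper_width": finger opening in m.
Only numpy, scipy, OpenCV 4.12 (cv2) and the standard library are available. Lean on these libraries where they do the work, as an engineer would, in place of code of your own. Each camera call takes 0.05 s, during which the arm holds its last target.

### The job

Take the small lidded tin, the smallest of the three lidded aluminium tins standing loose on the worktop, and add it to the pile of tins that sticks up out of the round grey holder. You are not told how high the pile is: lower the tin gently until you feel it rest on the top tin, only then let go, and leave it upright and centred on the pile. Leave the two larger tins where they stand.

Things in the scene. Friction and masses are not known exactly. Their poses are not given: they have to be found in the camera images.
- small_tin: the tin to add: round lidded aluminium tin, loose, body 52 mm across, lid rim 54 mm across, 30 mm high (the lid is its upper 12 mm), flat on top and below, about 0.12 kg; origin at the centre of its underside, z axis up
- holder: round grey sleeve fixed upright, 67 mm across, 50 mm high, foot flange 94 mm across and 8 mm high, filled by a centred pile of tins just like the small tin; origin on its axis at the worktop, z up. The pile's flat top stands 60 to 125 mm above the worktop, different each time and not given by this pose; the pile is stiff and does not sink when pressed lightly
- large_tin_1: bystander: larger round lidded aluminium tin, loose, 68 mm across, 38 mm high; origin at the centre of its underside
- large_tin_2: bystander: another larger round lidded aluminium tin, loose, 68 mm across, 38 mm high; origin at the centre of its underside
There are look-alikes about, which are no part of the job. What is shaped like the small_tin but brown, red or turquoise is not meant.

How it is judged:
By the outcome, as a careful person would: the job done as asked, in the order asked, and still so for the second after the job is handed in, with the robot touching nothing.
It also fails if it takes over 40 s, if anything falls off the work surface, if the arm or the gripper's body presses on something with over 40 N, if the wrist force passes 120 N, or if a joint passes its speed limit or range.

## Working session

There is one attempt and no reset: what is moved stays moved. The work goes in short steps, Python scripts to look and compute and a tool call to move; the robot and the scene stay as the last step left them, time stands still between calls to the robot, and variables do not carry over. Pictures are saved under pics/ and viewed, and the job is handed in when it is done.

Besides the shell and the picture viewer there is one more tool, called after ">>>" as name(argument=value, ...) on one line, values as JSON. drive_tool: Moves the arm, as the interface text tells. Its arguments: {"type":"object","properties":{"increments":{"type":"array","items":{"type":"number"}},"squeeze":{"type":"number"}},"required":["increments"]}

```bash
mkdir -p pics; cat > h.py <<'E'
import numpy as np, cv2
from station import manip
def K(s):
    f=192/np.tan(np.radians(s["fovy"])/2); return np.array([[f,0,s["cx"]],[0,f,s["cy"]],[0,0,1]])
def world(s,uv,z=None):
    """uv Nx2 (col,row); z range; -> world"""
    uv=np.asarray(uv,float).reshape(-1,1,2)
    n=cv2.undistortPoints(uv,K(s),np.array(s["D"],float))[:,0]
    if z is None:
        z=s["range_z"][uv[:,0,1].astype(int),uv[:,0,0].astype(int)]
    z=np.asarray(z)
    p=np.c_[n[:,0]*z,-n[:,1]*z,-z*np.ones(len(n))]
    P=np.array(s["pose"]); return p@P[:3,:3].T+P[:3,3]
def plane(s,uv,h):
    a=world(s,uv,1.0); o=np.array(s["pose"])[:3,3]; d=a-o
    return o+d*((h-o[2])/d[:,2])[:,None]
def save(s,n): cv2.imwrite("pics/"+n,s["pixels"])
E
python3 - <<'E'
from h import *
np.set_printoptions(precision=4,suppress=True)
st=manip.state(); print(st["clock"],st["eef_pos"],st["tcp_rot"],st["gripper_width"],st["force"],manip.grip_depth)
for c in ["scene","side","wrist"]:
    s=manip.snapshot(c); save(s,c+"0.png"); print(c,s["pose"][:3,3])
    for n in ["small_tin","holder","large_tin_1"]:
        for r in manip.trace(s,n):
            m=r["mask"]; v,u=np.nonzero(m&(s["range_z"]>0))
            if len(u)<5: continue
            w=world(s,np.c_[u,v]); t=np.percentile(w[:,2],97); top=w[w[:,2]>t-.006]
            print(n,round(r["score"],2),r["bbox"],"top",t,(top.max(0)+top.min(0))[:2]/2,np.ptp(top,axis=0)[:2])
E
```

```text
0.0 [ 0.2333 -0.5795  0.2307] [[ 0.3736 -0.0005  0.9276]
 [-0.9276  0.0011  0.3736]
 [-0.0012 -1.     -0.0001]] 0.08525948139376688 [-0.1252 -0.1515 -0.4324] 0.0187
scene [-0.1508  0.941   0.4035]
small_tin 0.84 [140.8, 219.2, 30.1, 26.9] top 0.03292747058097849 [0.4429 0.6195] [0.0504 0.0505]
small_tin 0.69 [351.9, 207.2, 30.5, 29.5] top 0.0326251443011989 [0.2009 0.2974] [0.0509 0.0534]
small_tin 0.68 [191.3, 207.0, 29.0, 25.7] top 0.03309514799338002 [0.4232 0.5187] [0.0518 0.0534]
small_tin 0.64 [223.5, 179.1, 25.5, 25.0] top 0.03344718581398777 [0.4657 0.4027] [0.052  0.0523]
small_tin 0.6 [236.9, 207.8, 24.6, 26.2] top 0.03322250107952552 [0.3589 0.4556] [0.0513 0.0513]
holder 0.94 [230.6, 128.9, 38.3, 54.4] top 0.11410965392010561 [0.5412 0.2865] [0.0519 0.0501]
large_tin_1 0.76 [295.1, 166.4, 31.1, 26.8] top 0.04130550743417078 [0.3934 0.2542] [0.0781 0.1169]
large_tin_1 0.62 [275.1, 189.7, 33.9, 24.9] top 0.04111220137686 [0.3507 0.3453] [0.0654 0.0682]
side [ 0.3809 -0.2123  0.6409]
small_tin 0.79 [207.0, 172.4, 26.1, 21.4] top 0.030239029023073433 [0.3622 0.4543] [0.0508 0.054 ]
small_tin 0.75 [242.5, 124.0, 27.4, 18.8] top 0.030715944730497897 [0.4442 0.6155] [0.0488 0.0494]
small_tin 0.73 [117.8, 228.7, 28.6, 28.8] top 0.03060736487251767 [0.2045 0.2948] [0.0509 0.051 ]
small_tin 0.62 [238.5, 150.6, 24.9, 22.0] top 0.03027708716327412 [0.4248 0.5166] [0.0515 0.0564]
small_tin 0.55 [259.0, 186.5, 32.3, 27.5] top 0.030357125998326136 [0.4679 0.4016] [0.0534 0.0534]
holder 0.51 [314.6, 197.9, 23.0, 14.0] top 0.11265028854986815 [0.51   0.1892] [0.0948 0.2386]
large_tin_1 0.85 [221.8, 246.8, 42.0, 41.9] top 0.039231175133113826 [0.4025 0.1884] [0.0671 0.1484]
large_tin_1 0.56 [198.4, 201.4, 36.4, 37.3] top 0.039158227003094875 [0.3536 0.3452] [0.0647 0.0671]
wrist [ 0.3024 -0.5505  0.3736]
```

View pictures.

```bash
python3 - <<'E'
from h import *
a=cv2.imread("pics/scene0.png")[110:270,120:400];b=cv2.imread("pics/side0.png")[100:310,90:370]
cv2.imwrite("pics/s1.png",cv2.resize(a,None,fx=2.8,fy=2.8,interpolation=2)); cv2.imwrite("pics/s2.png",cv2.resize(b,None,fx=2.8,fy=2.8,interpolation=2))
E
```

```text
(no output)
```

View pics/scene0.png

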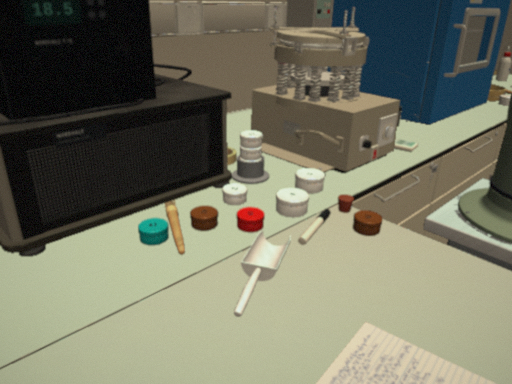

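View pics/s1.png

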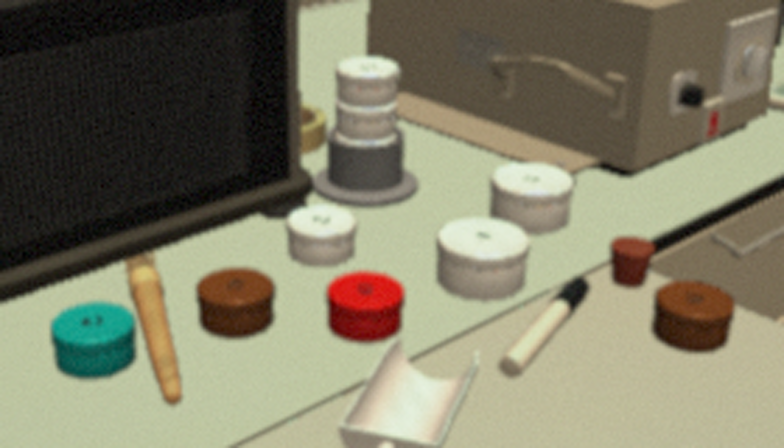

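View pics/s2.png

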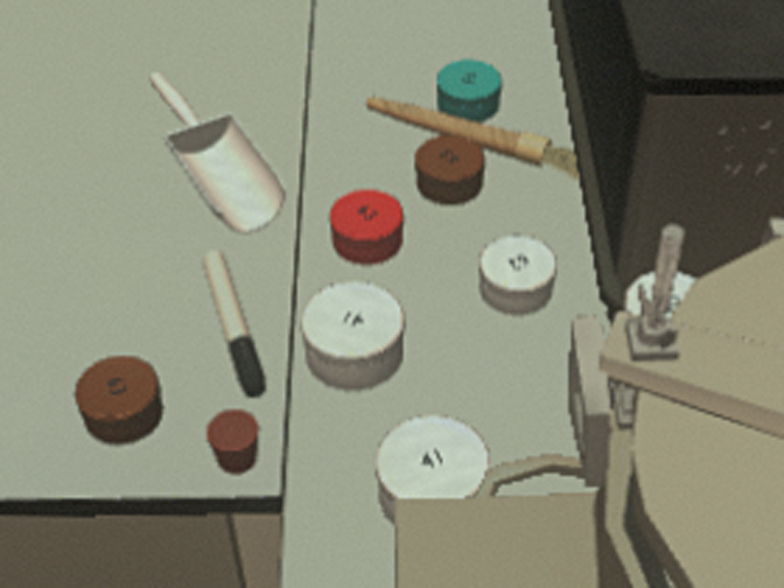

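View pics/side0.png

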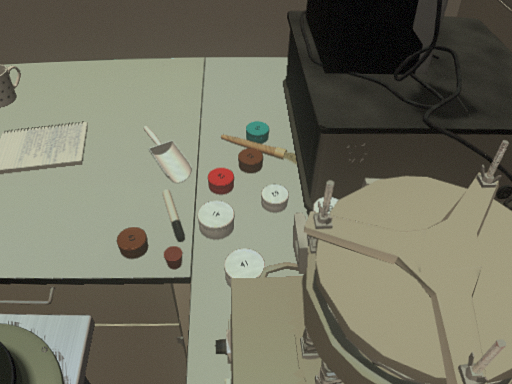

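```bash
python3 - <<'E'
from h import *
H={}
uv=np.stack(np.meshgrid(np.arange(512),np.arange(384)),-1).reshape(-1,2)
pts=[]
for c in ["scene","side","wrist"]:
    s=manip.snapshot(c); z=s["range_z"].ravel(); k=z>0
    pts.append(world(s,uv[k])); 
p=np.vstack(pts); np.save("p.npy",p)
st=.06
print("rows x from 0..1, cols y -.78...78, max height cm")
ys=np.arange(-.78,.8,st); print("      "+" ".join("%4d"%round(100*(y+st/2)) for y in ys))
for x in np.arange(-.12,1.0,st):
    r=[]
    for y in ys:
        m=(p[:,0]>=x)&(p[:,0]<x+st)&(p[:,1]>=y)&(p[:,1]<y+st)
        r.append("%4d"%round(100*np.percentile(p[m,2],98)) if m.sum()>3 else "   .")
    print("%5.2f "%(x+st/2)+" ".join(r))
E
```

```text
rows x from 0..1, cols y -.78...78, max height cm
       -75  -69  -63  -57  -51  -45  -39  -33  -27  -21  -15   -9   -3    3    9   15   21   27   33   39   45   51   57   63   69   75   81
-0.09  -89  -90  -90  -90  -90  -89  -90  -90  -90  -90  -23  -23    .    .    .    .    .   -6    0    0    0    2    2    2    1    0    0
-0.03  -90  -90  -90  -90  -90  -90  -90  -90  -90  -82  -22  -22    .    .    1    1    0    0    0    0    0    2    2    2    2    0    0
 0.03  -90  -89  -90  -90  -90  -90  -90  -90  -90  -82  -21  -21    .   18   15    1    0    0    0    0    0    2    2    2    2    0    0
 0.09  -90  -90  -90  -90  -90  -90  -90  -90  -90  -83  -20  -20   22   20    2    0    0    0    0    0    0    0    0    0    0    0    0
 0.15  -90  -90  -90  -90  -90  -90  -90  -89  -90  -83    0    0    1    1    0    0    0    0    2    0    0    0    0    0    0    0    0
 0.21  -90  -90   27   32   32  -90  -90  -90  -90  -90  -90  -90  -90  -90  -90  -90    0    3    3    0    0    3    3    3    0    0    0
 0.27  -89  -90   32   33  -90  -89  -89  -90  -90  -90  -90  -
[... 1069 characters left out ...]
5    .    .    .    .   41    .    .    .    .    .    .    .    .    .   17    1    .    .   23   26   27   37   22    .    .    .    .
 0.81    .    .    .    .   41    .    .    .    .    .    .    .    .    .    1    1    .    .   22   22   27   28   24   22    .    .    .
 0.87    .    .    .    .   41    .   41   41    .    .    .    .    0    1    1    .    .    .   22   22   22   22   22   22   22   22    .
 0.93    .    .    .    .   41    .    .   41    .    .    .    0    0    0    .    .    .    .    8   14   22   22   22   22   22   22   22
 0.99    .    .    .    .    .    .    .   41   40   40   40   40   40   40   40   40   40   40    .    .    .    .   22   22   32   31   22
```

View pics/wrist0.png

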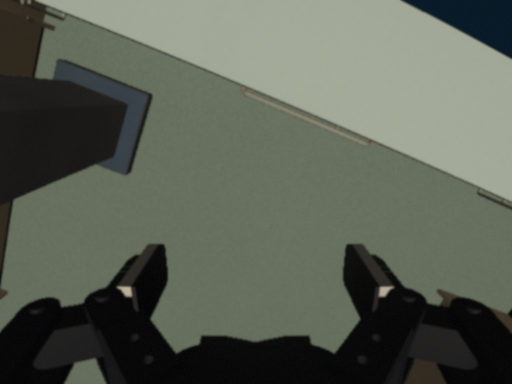

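```bash
python3 - <<'E'
from h import *
np.set_printoptions(precision=3,suppress=True)
p=np.load("p.npy")
for y in np.arange(.28,.6,.04):
    for z0,z1 in [(.03,.06),(.06,.12),(.12,.2),(.2,.25)]:
        m=(abs(p[:,1]-y)<.02)&(p[:,2]>z0+.005)&(p[:,2]<z1)&(p[:,0]<.9)
        if m.sum()>5: print("y%.2f z%.2f-%.2f minx"%(y,z0,z1),np.percentile(p[m,0],[1,10,50]),m.sum())
m=(p[:,1]>-.12)&(p[:,1]<.24)&(p[:,0]>.3)&(p[:,0]<.75)&(p[:,2]>.345)
q=p[m];print(len(q),q.min(0),q.max(0))
for y in np.arange(.1,.26,.02):
    for z0,z1 in [(.03,.12),(.12,.2),(.2,.4)]:
        m=(abs(p[:,1]-y)<.01)&(p[:,2]>z0)&(p[:,2]<z1)&(p[:,0]<.9)&(p[:,0]>.2)
        if m.sum()>5: print("y%.2f z%.2f x"%(y,z0),p[m,0].min(),p[m,0].max())
E
```

```text
y0.28 z0.03-0.06 minx [0.391 0.403 0.513] 179
y0.28 z0.06-0.12 minx [0.515 0.517 0.522] 397
y0.32 z0.03-0.06 minx [0.322 0.333 0.362] 660
y0.32 z0.06-0.12 minx [0.521 0.526 0.536] 295
y0.32 z0.12-0.20 minx [0.85  0.859 0.874] 81
y0.36 z0.03-0.06 minx [0.32  0.328 0.358] 847
y0.36 z0.06-0.12 minx [0.532 0.539 0.62 ] 2111
y0.36 z0.12-0.20 minx [0.533 0.554 0.686] 6236
y0.36 z0.20-0.25 minx [0.523 0.55  0.685] 3142
y0.40 z0.03-0.06 minx [0.521 0.526 0.532] 233
y0.40 z0.06-0.12 minx [0.529 0.531 0.532] 507
y0.40 z0.12-0.20 minx [0.529 0.53  0.532] 712
y0.40 z0.20-0.25 minx [0.521 0.538 0.669] 3071
y0.44 z0.03-0.06 minx [0.521 0.526 0.532] 262
y0.44 z0.06-0.12 minx [0.53  0.532 0.534] 461
y0.44 z0.12-0.20 minx [0.53  0.531 0.533] 632
y0.44 z0.20-0.25 minx [0.521 0.536 0.663] 2797
y0.48 z0.03-0.06 minx [0.522 0.525 0.532] 275
y0.48 z0.06-0.12 minx [0.531 0.532 0.534] 493
y0.48 z0.12-0.20 minx [0.529 0.531 0.533] 644
y0.48 z0.20-0.25 minx [0.521 0.532 0.658] 2527
y0.52 z0.03-0.06 minx [0.521 0.526 0.532] 284
y0.52 z0.06-0.12 minx [0.531 0.532 0.534] 509
y0.52 z0.12-0.20 minx [0.53  0.531 0.
[... 320 characters left out ...]
 0.638078576693931
y0.10 z0.12 x 0.3771828229490092 0.7242733127217502
y0.10 z0.20 x 0.47329943322294854 0.6676578236897448
y0.12 z0.03 x 0.37500294255165323 0.7218075014847323
y0.12 z0.12 x 0.37684850307901274 0.7217052392922156
y0.12 z0.20 x 0.49634464925438104 0.6548853661157067
y0.14 z0.03 x 0.4047401106473727 0.5214378788857207
y0.14 z0.12 x 0.5558400146658459 0.5694375513353261
y0.14 z0.20 x 0.5265761386643408 0.5760003320362157
y0.16 z0.03 x 0.4153160146602457 0.5144023501795598
y0.18 z0.03 x 0.4429488148491482 0.5020115960765824
y0.20 z0.03 x 0.37502561008876345 0.427748632525216
y0.22 z0.03 x 0.36680393043928017 0.4355161651632852
y0.24 z0.03 x 0.27337996093367656 0.6548610741289069
```

>>> drive_tool(increments=[1, 0, -6, 0, 0, 1, 0, -12, 0, 0, 1, 0, -18, 0, 0, 1, 0, -24, 0, 0, 1, -3, -24, 5, 0, 1, -6, -24, 10, 0, 1, -9, -24, 15, 0, 1, -12, -24, 19, 0, 1, -15, -24, 24, 0, 1, -15, -24, 24, 0])

```text
clock: 2.0
eef_pos: [0.4026, -0.3474, 0.4717]
tcp_rot: [[0.379, 0.001, 0.925], [-0.925, 0.001, 0.379], [-0.0, -1.0, 0.001]]
force: [-1.2, -0.7, -0.1]
gripper_width: 0.0855
```

```bash
python3 - <<'E'
from h import *
p=np.load("p.npy")
for x in np.arange(.52,.66,.02):
    for z0,z1 in [(.1,.14),(.14,.19),(.2,.24)]:
        m=(abs(p[:,0]-x)<.01)&(p[:,2]>z0)&(p[:,2]<z1)&(p[:,1]>.31)
        if m.sum()>5: print("x%.2f z%.2f y min"%(x,z0),np.percentile(p[m,1],[0,2,10]).round(3),m.sum())
E
```

```text
x0.52 z0.10 y min [0.375 0.392 0.759] 411
x0.52 z0.14 y min [0.377 0.391 0.51 ] 658
x0.52 z0.20 y min [0.358 0.371 0.416] 3036
x0.54 z0.10 y min [0.31  0.364 0.398] 4259
x0.54 z0.14 y min [0.36  0.364 0.395] 5263
x0.54 z0.20 y min [0.356 0.359 0.396] 3334
x0.56 z0.10 y min [0.311 0.362 0.363] 1240
x0.56 z0.14 y min [0.36  0.362 0.363] 1457
x0.56 z0.20 y min [0.356 0.359 0.385] 2509
x0.58 z0.10 y min [0.36  0.361 0.362] 182
x0.58 z0.14 y min [0.356 0.359 0.362] 331
x0.58 z0.20 y min [0.357 0.358 0.361] 935
x0.60 z0.10 y min [0.36  0.361 0.362] 178
x0.60 z0.14 y min [0.356 0.358 0.362] 307
x0.60 z0.20 y min [0.356 0.358 0.361] 945
x0.62 z0.10 y min [0.361 0.361 0.362] 177
x0.62 z0.14 y min [0.357 0.361 0.362] 255
x0.62 z0.20 y min [0.356 0.358 0.362] 897
x0.64 z0.10 y min [0.361 0.362 0.362] 162
x0.64 z0.14 y min [0.361 0.362 0.362] 254
x0.64 z0.20 y min [0.356 0.357 0.361] 860
x0.66 z0.10 y min [0.361 0.361 0.362] 168
x0.66 z0.14 y min [0.361 0.362 0.362] 245
x0.66 z0.20 y min [0.356 0.357 0.36 ] 829
```

>>> drive_tool(increments=[1, -4.3, 0, 3.9, -0.15, 1, -8.7, 0, 7.9, -0.3, 1, -13.4, 0, 10.9, -0.45, 1, -18.5, 0, 13, -0.6, 1, -23.5, 0, 15, -0.75, 1, -28.6, 0, 17.1, -0.9, 1, -34.1, 0, 18.3, -1.05, 1, -39.6, 0, 19.4, -1.2, 1, -45, 0, 20.6, -1.35, 1, -50.9, 0, 20.8, -1.5])

```text
clock: 3.25
eef_pos: [0.4027, 0.1999, 0.4713]
tcp_rot: [[0.951, 0.0, -0.31], [0.31, 0.0, 0.951], [0.0, -1.0, 0.0]]
force: [1.2, -0.5, -0.7]
gripper_width: 0.0854
```

>>> drive_tool(increments=[1, 1.4, 2, 2.2, -0.16, 1, 2.8, 5, 4.4, -0.32, 1, 4.2, 8, 6.6, -0.48, 1, 5.6, 11, 8.8, -0.64, 1, 7, 14, 11, -0.8, 1, 8.4, 17, 13.2, -0.96, 1, 9.8, 20, 15.4, -1.12, 1, 11, 22, 17.5, -1.256, 1, 11, 22, 17.5, -1.256])

```text
clock: 4.38
eef_pos: [0.4536, 0.3996, 0.2494]
tcp_rot: [[0.001, -0.003, -1.0], [1.0, -0.001, 0.001], [-0.001, -1.0, 0.003]]
force: [0.1, -0.1, -1.1]
gripper_width: 0.0852
```

```bash
cat > m.py <<'E'
from h import *
import sys
np.set_printoptions(precision=4,suppress=True)
st=manip.state(); print(st["clock"],st["eef_pos"],st["tcp_rot"].round(3) if hasattr(st["tcp_rot"],'round') else st["tcp_rot"])
s=manip.snapshot("wrist"); save(s,sys.argv[1]+".png"); print(s["pose"])
for n in sys.argv[2:]:
    for r in manip.trace(s,n):
        v,u=np.nonzero(r["mask"]&(s["range_z"]>0))
        if len(u)<20: continue
        w=world(s,np.c_[u,v]); t=np.percentile(w[:,2],95); k=abs(w[:,2]-t)<.005
        # fit circle of top face, plus plane-projected ellipse
        top=w[k]; cnt=cv2.minEnclosingCircle(top[:,:2].astype(np.float32))
        bgr=s["pixels"][v[k],u[k]].mean(0)
        print(n,round(r["score"],2),[int(x) for x in r["bbox"]],"z",round(t,4),"box",(top.max(0)+top.min(0))[:2]/2,np.ptp(top,axis=0)[:2],"med",np.median(top,axis=0)[:2],"enc",cnt,"bgr",bgr.astype(int))
E
python3 m.py w1 small_tin
```

```text
4.375 [0.4536 0.3996 0.2494] [[ 0.001 -0.003 -1.   ]
 [ 1.    -0.001  0.001]
 [-0.001 -1.     0.003]]
[[ 0.0009 -0.9567 -0.2909  0.3789]
 [ 1.      0.0001  0.0027  0.4011]
 [-0.0026 -0.2909  0.9567  0.392 ]
 [ 0.      0.      0.      1.    ]]
small_tin 0.96 [235, 149, 45, 45] z 0.0303 box [0.467  0.4027] [0.0522 0.0519] med [0.4667 0.4027] enc ((0.4677160978317261, 0.4033035635948181), 0.027154674753546715) bgr [211 210 199]
small_tin 0.96 [323, 117, 55, 43] z 0.0301 box [0.4251 0.5187] [0.0515 0.0534] med [0.4248 0.5185] enc ((0.4253886342048645, 0.5184110403060913), 0.027112627401947975) bgr [ 32  63 119]
small_tin 0.8 [400, 135, 55, 44] z 0.0298 box [0.4453 0.6174] [0.0535 0.0527] med [0.445  0.6174] enc ((0.4458213746547699, 0.618398904800415), 0.027416527271270752) bgr [128 150   7]
small_tin 0.76 [276, 59, 50, 51] z 0.0302 box [0.3616 0.4561] [0.0533 0.0528] med [0.3616 0.4559] enc ((0.3616849184036255, 0.455880731344223), 0.027445020154118538) bgr [ 45  54 212]
```

View pics/w1.png

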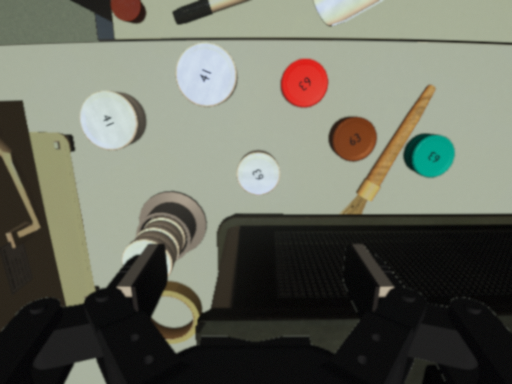

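>>> drive_tool(increments=[1, 0.3, 4, -1.3, 0, 1, 0.3, 8, -1.3, 0, 1, 0.3, 12, -1.3, 0, 1, 0.3, 16, -1.3, 0, 1, 0.3, 18.5, -1.3, 0, 1, 0.3, 18.5, -1.3, 0])

```text
clock: 5.22
eef_pos: [0.4669, 0.4015, 0.0659]
tcp_rot: [[0.004, -0.001, -1.0], [1.0, -0.001, 0.004], [-0.001, -1.0, 0.001]]
force: [0.3, 0.3, 0.8]
gripper_width: 0.0852
```

```bash
python3 - <<'E'
import cv2
cv2.imwrite("pics/c1.png",cv2.resize(cv2.imread("pics/w1.png")[130:220,210:310],None,fx=5,fy=5,interpolation=2))
E
python3 m.py w2 small_tin
```

```text
5.225 [0.4669 0.4015 0.0659] [[ 0.004 -0.001 -1.   ]
 [ 1.    -0.001  0.004]
 [-0.001 -1.     0.001]]
[[ 0.004  -0.9561 -0.2929  0.392 ]
 [ 1.      0.003   0.0039  0.4032]
 [-0.0029 -0.293   0.9561  0.2083]
 [ 0.      0.      0.      1.    ]]
small_tin 0.88 [297, 1, 106, 93] z 0.03 box [0.3648 0.4566] [0.0469 0.0537] med [0.3625 0.4561] enc ((0.3613676130771637, 0.4567511975765228), 0.02737593650817871) bgr [ 17  22 164]
small_tin 0.85 [384, 111, 105, 86] z 0.0299 box [0.4254 0.5188] [0.0533 0.0531] med [0.4237 0.5178] enc ((0.4251510500907898, 0.51863032579422), 0.027011029422283173) bgr [12 36 78]
small_tin 0.83 [218, 170, 81, 90] z 0.0301 box [0.4675 0.4039] [0.0534 0.0529] med [0.466  0.4038] enc ((0.4677383601665497, 0.40392330288887024), 0.027371056377887726) bgr [156 163 153]
```

View pics/c1.png

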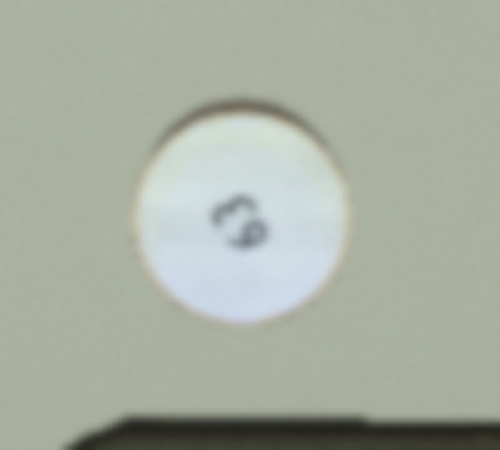

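View pics/w2.png

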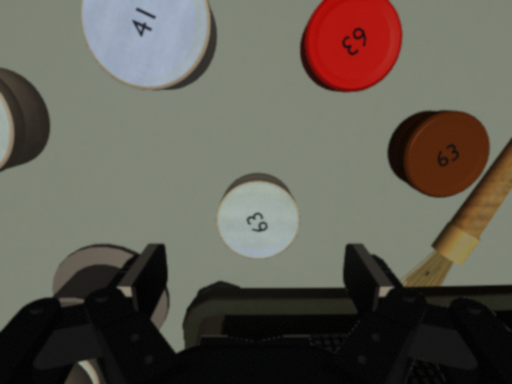

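>>> drive_tool(increments=[1, 0.15, 2, -0.05, 0, 1, 0.15, 4, -0.05, 0, 1, 0.15, 5.4, -0.05, 0, 1, 0.15, 6, -0.05, 0, 1, 0.15, 6, -0.05, 0])

```text
clock: 5.95
eef_pos: [0.4672, 0.4037, 0.006]
tcp_rot: [[0.003, -0.0, -1.0], [1.0, -0.0, 0.003], [-0.0, -1.0, 0.0]]
force: [-0.3, -0.2, 0.5]
gripper_width: 0.0858
```

>>> drive_tool(increments=[0.2, 0, 0, 0, 0, 0.0, 0, 0, 0, 0, -0.5, 0, 0, 0, 0, -1, 0, 0, 0, 0, -1, 0, 0, 0, 0, -1, 0, 0, 0, 0], squeeze=40)

```text
clock: 6.7
eef_pos: [0.4676, 0.4039, 0.0071]
tcp_rot: [[0.003, 0.001, -1.0], [1.0, 0.0, 0.003], [0.0, -1.0, -0.001]]
force: [-2.4, -1.2, 8.1]
gripper_width: 0.0522
```

>>> drive_tool(increments=[-1, 0, -1, 0, 0, -1, 0, -4, 0, 0, -1, 0, -8, 0, 0, -1, 0, -13, 0, 0, -1, 0, -18, 0, 0, -1, 0, -21, 0, 0, -1, 0, -21, 0, 0])

```text
clock: 7.58
eef_pos: [0.4679, 0.4043, 0.2192]
tcp_rot: [[0.003, 0.003, -1.0], [1.0, 0.002, 0.003], [0.002, -1.0, -0.003]]
force: [0.4, 0.0, -1.8]
gripper_width: 0.0521
```

```bash
python3 m.py w3 small_tin holder; python3 -c "
from h import *
s=manip.snapshot('scene');save(s,'sc3.png');cv2.imwrite('pics/sc3c.png',cv2.resize(s['pixels'][60:260,150:400],None,fx=3,fy=3))"
```

```text
7.575 [0.4679 0.4043 0.2192] [[ 0.003  0.003 -1.   ]
 [ 1.     0.002  0.003]
 [ 0.002 -1.    -0.003]]
[[ 0.003  -0.955  -0.2966  0.3924]
 [ 1.      0.003   0.0003  0.4056]
 [ 0.0006 -0.2966  0.955   0.3613]
 [ 0.      0.      0.      1.    ]]
small_tin 0.96 [325, 105, 59, 47] z 0.0301 box [0.4251 0.5192] [0.0528 0.0537] med [0.4248 0.5185] enc ((0.42574170231819153, 0.519144594669342), 0.027212955057621002) bgr [ 25  52 100]
small_tin 0.76 [411, 123, 60, 48] z 0.0299 box [0.4456 0.6188] [0.0528 0.0536] med [0.4445 0.6177] enc ((0.44565853476524353, 0.6185889840126038), 0.02739415504038334) bgr [108 127   5]
small_tin 0.69 [274, 37, 56, 58] z 0.0301 box [0.3621 0.4564] [0.0534 0.0539] med [0.3613 0.4561] enc ((0.3619133234024048, 0.45653021335601807), 0.027294954285025597) bgr [ 37  44 185]
holder 0.94 [99, 184, 98, 104] z 0.1111 box [0.5434 0.2861] [0.0525 0.0537] med [0.5408 0.2862] enc ((0.5437715649604797, 0.28583624958992004), 0.027224933728575706) bgr [171 181 171]
```

View pics/w3.png

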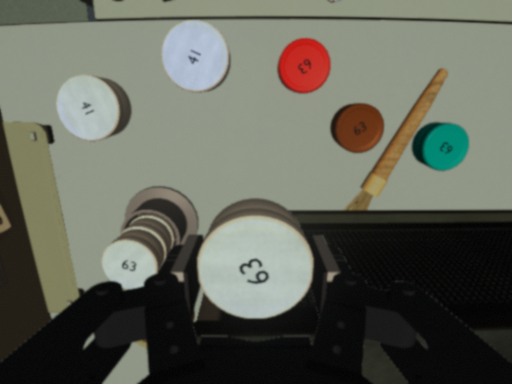

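View pics/sc3c.png

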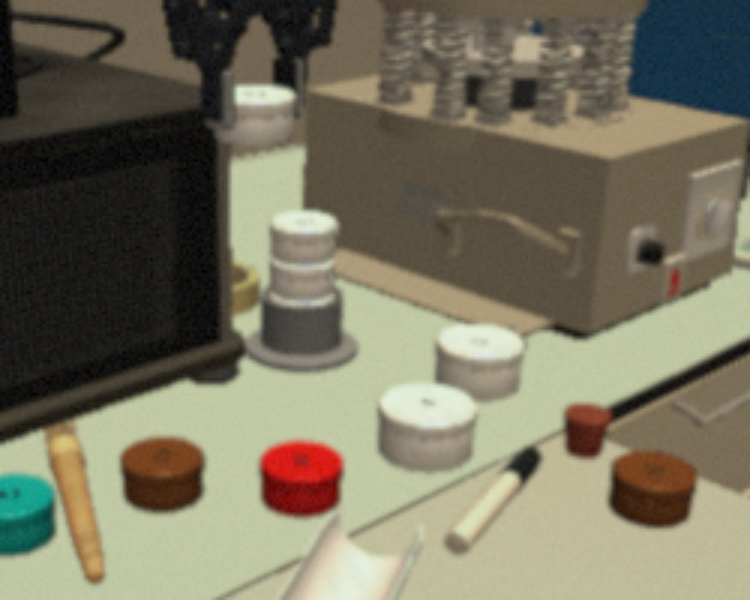

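```bash
cat > held.py <<'E'
from h import *
import sys
np.set_printoptions(precision=4,suppress=True)
st=manip.state(); s=manip.snapshot("wrist"); save(s,sys.argv[1]+".png")
uv=np.stack(np.meshgrid(np.arange(190,325),np.arange(180,330)),-1).reshape(-1,2)
uv=uv[s["range_z"][uv[:,1],uv[:,0]]>0]
w=world(s,uv)-st["eef_pos"]
px=s["pixels"][uv[:,1],uv[:,0]].min(1)
k=(px>90)&(abs(w[:,0])<.04)&(abs(w[:,1])<.03)&(w[:,2]>-.03)&(w[:,2]<.06)
w=w[k]; t=np.median(w[:,2]); top=w[abs(w[:,2]-t)<.004]
print("tcp",st["eef_pos"],"rel top z",t,"n",len(top),"box",(top.max(0)+top.min(0))/2,np.ptp(top,axis=0),"enc",cv2.minEnclosingCircle(top[:,:2].astype(np.float32)))
A=np.c_[top[:,:2],np.ones(len(top))]; print("tilt",np.linalg.lstsq(A,top[:,2],rcond=None)[0])
E
python3 held.py w4
```

```text
tcp [0.4671 0.4032 0.2155] rel top z 0.021678593209601027 n 9323 box [0.0002 0.0011 0.021 ] [0.0547 0.0523 0.0062] enc ((0.00017674842092674226, 0.0005135164246894419), 0.02750854380428791)
tilt [ 0.0008 -0.0034  0.0217]
```

>>> drive_tool(increments=[-1, -4, 0, 0, 0, -1, -8, 0, -1, 0, -1, -11.8, 0, -3, 0, -1, -11.8, 0, -6, 0, -1, -11.8, 0, -7.6, 0, -1, -11.8, 2, -7.6, 0, -1, -11.8, 4, -7.6, 0, -1, -11.8, 5.5, -7.6, 0, -1, -11.8, 5.5, -7.6, 0])

```text
clock: 8.95
eef_pos: [0.5422, 0.2852, 0.1599]
tcp_rot: [[0.002, -0.002, -1.0], [1.0, -0.001, 0.002], [-0.001, -1.0, 0.002]]
force: [-0.5, -0.2, -0.8]
gripper_width: 0.0524
```

```bash
python3 held.py w5; python3 -c "
from h import *
np.set_printoptions(precision=4,suppress=True)
s=manip.snapshot('scene');save(s,'sc5.png');cv2.imwrite('pics/sc5c.png',cv2.resize(s['pixels'][80:200,190:320],None,fx=5,fy=5,interpolation=2))
s=manip.snapshot('side');save(s,'sd5.png')
print(manip.state()['eef_pos'],manip.state()['force'])"
```

```text
tcp [0.5422 0.2852 0.1599] rel top z 0.0216940447052123 n 9356 box [-0.0001  0.0011  0.0211] [0.0535 0.0524 0.0064] enc ((0.0003656501357909292, 0.0006154999719001353), 0.027566665783524513)
tilt [ 0.     -0.0037  0.0217]
[0.5431 0.2858 0.1619] [ 0.8808 -0.4408 -0.4945]
```

View pics/sc5c.png

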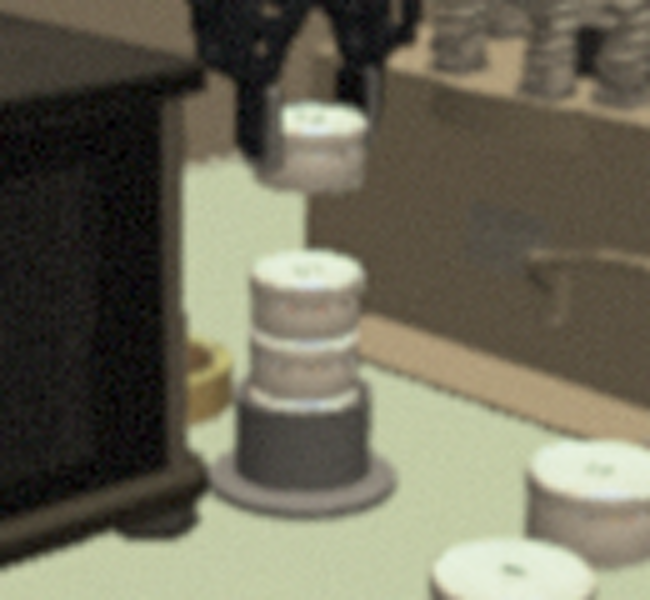

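View pics/w5.png

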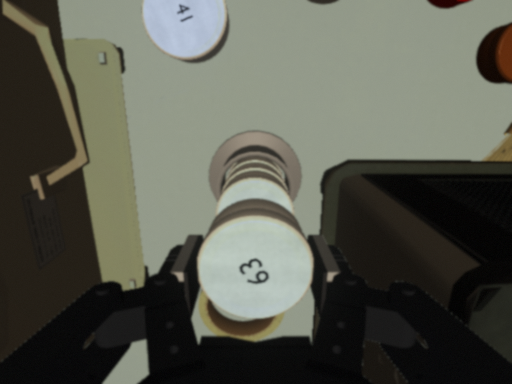

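```bash
python3 - <<'E'
from h import *
from scipy.optimize import least_squares
np.set_printoptions(precision=4,suppress=True)
uv=np.stack(np.meshgrid(np.arange(512),np.arange(384)),-1).reshape(-1,2)
def fit(pts,name,sel_min):
    # boundary on the -x (near) side by angular bins, fixed r .027
    c=np.array([.5437,.286])
    a=np.arctan2(*(pts[:,:2]-c).T[::-1]); E=[]
    for lo in np.arange(-np.pi,np.pi,.15):
        m=(a>=lo)&(a<lo+.15)
        if m.sum()>4:
            q=pts[m,:2]; E.append(q[np.argmax(np.linalg.norm(q-c,axis=1))])
    E=np.array(E); E=E[sel_min(E,c)]
    f=lambda x:np.linalg.norm(E-x,axis=1)-.027
    r=least_squares(f,c,loss='soft_l1',f_scale=.001); print(name,len(E),r.x,"rms",np.sqrt(np.mean(f(r.x)**2)), "z",np.median(pts[:,2]))
for cam in ["wrist","scene"]:
    s=manip.snapshot(cam); z=s["range_z"].ravel(); w=world(s,uv[z>0])
    near=(np.hypot(w[:,0]-.543,w[:,1]-.286)<.035)
    zs=w[near&(w[:,2]>.09)&(w[:,2]<.125),2]; 
    pile=w[near&(abs(w[:,2]-(.111 if cam=="wrist" else .1135))<.004)]
    print(cam,pile.min(0),pile.max(0),len(pile))
    if cam=="wrist": fit(pile,"pile",lambda E,c:E[:,0]<c[0]-.008)
    else: fit(pile,"pile",lambda E,c:np.linalg.norm(E-c,axis=1)>.02)
    held=w[near&(w[:,2]>.17)&(w[:,2]<.2)]; t=np.percentile(held[:,2],60); held=held[abs(held[:,2]-t)<.004]
    print("held",held.min(0),held.max(0),len(held)); fit(held,"held",lambda E,c:np.linalg.norm(E-c,axis=1)>.02)
print(manip.state()["eef_pos"])
E
```

```text
wrist [0.5172 0.2593 0.1071] [0.546  0.3123 0.1127] 1628
pile 16 [0.5442 0.2857] rms 0.00010761802778961888 z 0.11021019326410843
held [0.516  0.2518 0.1798] [0.569  0.3193 0.1878] 10080
held 42 [0.5428 0.2867] rms 0.0025403781478987985 z 0.1835389890164483
scene [0.516  0.2581 0.1097] [0.5694 0.3107 0.116 ] 158
pile 13 [0.5422 0.2844] rms 0.001422138292605652 z 0.1136811613126808
held [0.5152 0.2542 0.1817] [0.5652 0.3199 0.189 ] 135
held 15 [0.5419 0.2863] rms 0.004019716720257203 z 0.18530207250370265
[0.5432 0.2856 0.1619]
```

>>> drive_tool(increments=[-1, -0.05, 1, -0.15, 0, -1, -0.05, 2.2, -0.15, 0, -1, -0.05, 3.2, -0.15, 0, -1, -0.05, 3.7, -0.15, 0, -1, -0.05, 3.9, -0.15, 0, -1, -0.05, 3.9, -0.15, 0, -1, -0.05, 3.9, -0.15, 0])

```text
clock: 10.07
eef_pos: [0.5447, 0.285, 0.1226]
tcp_rot: [[0.003, 0.0, -1.0], [1.0, 0.0, 0.003], [0.0, -1.0, -0.0]]
force: [-0.6, -0.1, -1.6]
gripper_width: 0.0524
```

```bash
python3 -c "
from h import *
s=manip.snapshot('scene');save(s,'sc6.png');cv2.imwrite('pics/sc6c.png',cv2.resize(s['pixels'][90:190,200:310],None,fx=6,fy=6,interpolation=2))
print(manip.state()['eef_pos'],manip.state()['force'])"
```

```text
[0.54469786 0.28496379 0.12259643] [-0.84378816  0.31455706 -0.54899637]
```

View pics/sc6c.png

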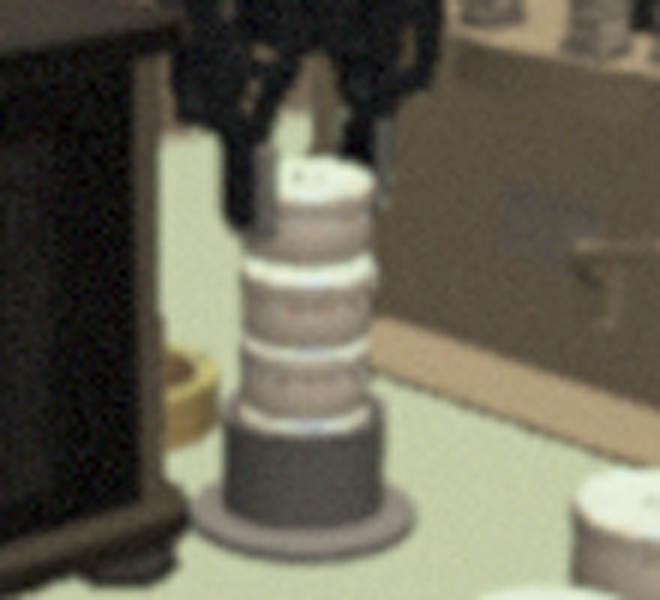

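>>> drive_tool(increments=[-1, 0, 0.05, 0, 0, -1, 0, 0.1, 0, 0, -1, 0, 0.15, 0, 0, -1, 0, 0.2, 0, 0, -1, 0, 0.2, 0, 0])

```text
clock: 10.75
eef_pos: [0.5445, 0.2849, 0.1203]
tcp_rot: [[0.003, -0.0, -1.0], [1.0, -0.0, 0.003], [-0.0, -1.0, 0.0]]
force: [-0.4, 0.1, -1.0]
gripper_width: 0.0524
```

>>> drive_tool(increments=[-1, 0, 0.05, 0, 0, -1, 0, 0.1, 0, 0, -1, 0, 0.1, 0, 0])

```text
clock: 11.12
eef_pos: [0.5445, 0.2849, 0.1193]
tcp_rot: [[0.003, -0.0, -1.0], [1.0, -0.0, 0.003], [-0.0, -1.0, 0.0]]
force: [0.0, 0.2, -1.4]
gripper_width: 0.0525
```

>>> drive_tool(increments=[-1, 0, 0.05, 0, 0, -1, 0, 0.05, 0, 0])

```text
clock: 11.38
eef_pos: [0.5445, 0.2849, 0.1188]
tcp_rot: [[0.003, -0.0, -1.0], [1.0, 0.0, 0.003], [0.0, -1.0, 0.0]]
force: [0.1, 0.4, -1.8]
gripper_width: 0.0521
```

>>> drive_tool(increments=[-1, 0, 0.05, 0, 0, -1, 0, 0.05, 0, 0])

```text
clock: 11.62
eef_pos: [0.5445, 0.2849, 0.1184]
tcp_rot: [[0.003, 0.0, -1.0], [1.0, 0.0, 0.003], [0.0, -1.0, -0.0]]
force: [-0.6, -0.3, 0.4]
gripper_width: 0.0521
```

>>> drive_tool(increments=[-1, 0, 0.05, 0, 0, -1, 0, 0.05, 0, 0])

```text
clock: 11.88
eef_pos: [0.5446, 0.285, 0.1183]
tcp_rot: [[0.003, 0.0, -1.0], [1.0, -0.0, 0.003], [-0.0, -1.0, -0.0]]
force: [-2.3, -2.3, 7.3]
gripper_width: 0.0522
```

>>> drive_tool(increments=[0.3, 0, 0, 0, 0, 0.4, 0, 0, 0, 0, 0.5, 0, 0, 0, 0, 0.6, 0, 0, 0, 0, 0.7, 0, 0, 0, 0, 0.7, 0, 0, 0, 0, 0.7, 0, 0, 0, 0])

```text
clock: 12.75
eef_pos: [0.5445, 0.2849, 0.1178]
tcp_rot: [[0.003, -0.0, -1.0], [1.0, 0.0, 0.003], [0.0, -1.0, 0.0]]
force: [0.1, -0.7, -0.2]
gripper_width: 0.0728
```

```bash
python3 held.py w7; python3 -c "
from h import *
s=manip.snapshot('scene');save(s,'sc7.png');cv2.imwrite('pics/sc7c.png',cv2.resize(s['pixels'][90:190,200:310],None,fx=6,fy=6,interpolation=2))"
```

```text
tcp [0.5445 0.2849 0.1178] rel top z 0.022218573344165382 n 9375 box [-0.0003  0.001   0.0215] [0.0533 0.0534 0.0065] enc ((0.00017972190107684582, 0.0012023370945826173), 0.02723035216331482)
tilt [ 0.0026 -0.0024  0.0223]
```

View pics/w7.png

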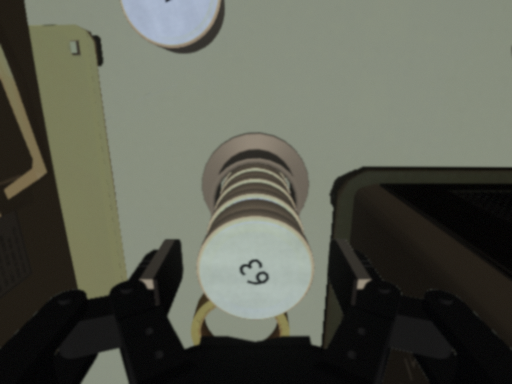

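Released, level, with both pads clear. Now rise straight up.

>>> drive_tool(increments=[0.7, 0, -1, 0, 0, 0.7, 0, -3, 0, 0, 0.7, 0, -7, 0, 0, 0.7, 0, -12, 0, 0, 0.7, 0, -16, 2, 0, 0.7, 0, -16, 5, 0, 0.7, 0, -16, 5, 0])

```text
clock: 13.72
eef_pos: [0.4931, 0.2856, 0.28]
tcp_rot: [[0.001, 0.002, -1.0], [1.0, 0.0, 0.001], [0.0, -1.0, -0.002]]
force: [1.2, 0.3, 0.4]
gripper_width: 0.0727
```

```bash
python3 m.py w8 holder small_tin large_tin_1; python3 -c "
from h import *
s=manip.snapshot('scene');save(s,'sc8.png');cv2.imwrite('pics/sc8c.png',cv2.resize(s['pixels'][90:230,190:350],None,fx=4.2,fy=4.2,interpolation=2))"
```

```text
13.725 [0.4931 0.2856 0.28  ] [[ 0.001  0.002 -1.   ]
 [ 1.     0.     0.001]
 [ 0.    -1.    -0.002]]
[[ 0.0009 -0.9553 -0.2958  0.4177]
 [ 1.      0.0004  0.0018  0.287 ]
 [-0.0016 -0.2958  0.9552  0.4222]
 [ 0.      0.      0.      1.    ]]
holder 0.86 [221, 156, 64, 54] z 0.1091 box [0.527  0.2853] [0.0201 0.0506] med [0.5214 0.2854] enc ((0.5359336137771606, 0.2853233814239502), 0.025429753586649895) bgr [139 158 160]
holder 0.55 [183, 55, 57, 56] z 0.0384 box [0.4027 0.2302] [0.0658 0.0669] med [0.4015 0.2305] enc ((0.40245839953422546, 0.2300829291343689), 0.03453108295798302) bgr [224 213 202]
small_tin 0.93 [474, 101, 37, 43] z 0.0295 box [0.4464 0.6099] [0.0518 0.0372] med [0.4475 0.6086] enc ((0.44632822275161743, 0.6167365312576294), 0.027143409475684166) bgr [122 142   5]
small_tin 0.68 [227, 194, 52, 57] z 0.1414 box [0.5436 0.2854] [0.0519 0.0528] med [0.5429 0.2854] enc ((0.5439276099205017, 0.2852374315261841), 0.02665548585355282) bgr [204 212 201]
small_tin 0.59 [401, 85, 58, 36] z 0.0299 box [0.4252 0.5187] [0.0521 0.0537] med [0.4249 0.5178] enc ((0.4249788820743561, 0.5189223289489746), 0.02726336009800434) bgr [ 23  55 112]
small_tin 0.57 [364, 26, 50, 47] z 0.0299 box [0.3619 0.4561] [0.0532 0.0559] med [0.3618 0.4553] enc ((0.3629307746887207, 0.4560980796813965), 0.028057336807250977) bgr [ 18  24 210]
small_tin 0.4 [223, 155, 61, 53] z 0.1076 box [0.5269 0.2855] [0.0198 0.051 ] med [0.5207 0.2832] enc ((0.5358067154884338, 0.2855101525783539), 0.025611253455281258) bgr [134 153 155]
large_tin_1 0.8 [276, 6, 60, 63] z 0.0381 box [0.3532 0.3454] [0.067  0.0667] med [0.3533 0.3454] enc ((0.35368791222572327, 0.3454042077064514), 0.03400500863790512) bgr [225 213 201]
large_tin_1 0.78 [182, 51, 59, 64] z 0.0384 box [0.4027 0.2302] [0.0658 0.0669] med [0.4016 0.2303] enc ((0.40226125717163086, 0.23023760318756104), 0.034481342881917953) bgr [225 214 202]
```

View pics/w8.png

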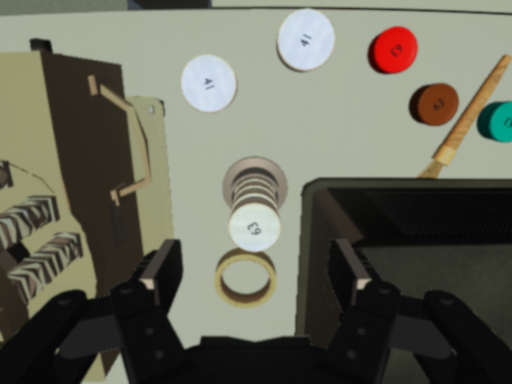

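View pics/sc8c.png

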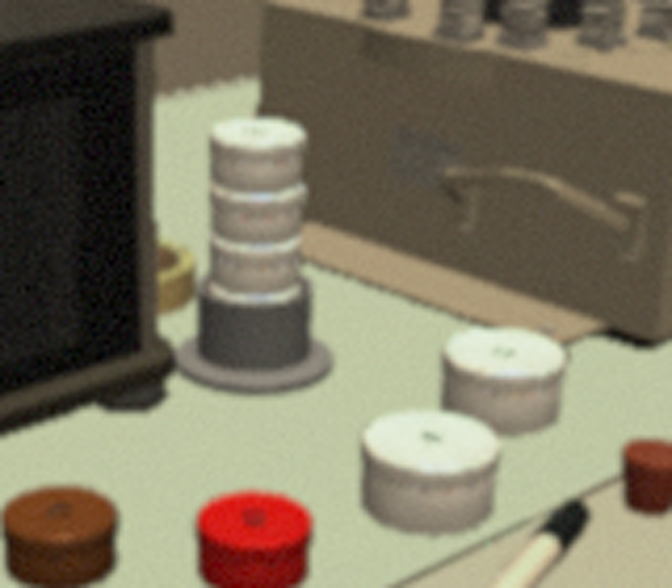

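The tin's top face is at (0.5436, 0.2854, 0.1414). The pile's top was at (0.5442, 0.2857, 0.111), so the tin sits centred, level and one tin height up. The two larger tins haven't moved.

```bash
python3 -c "
from station import manip
print(manip.state()['clock'],manip.sign_off())"
```

```text
the job is handed in; nothing more can be done
13.975 None
```

The small aluminium tin is now on top of the pile in the holder, and I handed the job in at about 14 s of the 40 s allowed.

I gripped it at 40 N and carried it over the holder. I then lowered it in 0.5 mm steps until the wrist force rose to about 7 N. Only then did I open the fingers and rise straight up.

**Last checks:**
- **Placing:** the tin's top face measured (0.5436, 0.2854, 0.1414) against the pile's (0.5442, 0.2857, 0.111). That is centred within about 1 mm and one tin height higher. It measured level within about 0.2° just after release.
- **Larger tins:** one measures within 1–2 mm of its first position. The other stands clear and upright where the pictures first showed it, but my first readings of it were unreliable, so I had no exact figure to compare.
- **Robot:** the gripper is empty and well clear.

**Disagreements:**
- The scene camera read heights about 3 mm higher than the wrist camera and put the pile about 2 mm away. I used the wrist camera for alignment, and the scene pictures showed the tin lined up.
- The fingers closed to 52 mm, so they held the tin's body rather than its 54 mm lid. It did not slip.

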